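# Open the child-resistant solvent bottle

### The job

Open the solvent bottle that stands in the square socket of its weighted stand: push its child-resistant cap straight down, keep it pushed down and turn it anticlockwise until it comes free, then lift it off and set it, open side down, on the clear round acrylic disc. A firm push of up to 20 N opens any such cap, but the thin neck breaks if more than about 30 N acts between cap and bottle, so feel for it and do not force it. The bottle stays seated in its stand, the cap is set down rather than dropped, and the dropper bottle, circuit board and solder reel stay where they are.

Things in the scene. Friction and masses are not known exactly. Their poses are not given: they have to be found in the camera images.
- stand: Grey weighted bottle stand that does not slide: base plate 110 x 110 x 8 mm with a square socket of 61.5 mm inside and 3 mm walls that reach 46 mm above the desk. Origin: centre of its underside; axes along its sides, z up.
- bottle: White plastic solvent bottle, square body 60 x 60 x 70 mm in the stand's socket (it cannot turn there but can be lifted out), round neck above. Loose, 0.28 to 0.56 kg. Origin: centre of its underside, 8 mm above the desk; z up. More than 30 N of contact force between cap and bottle, by pushing or by forcing the turn (about 0.5 N m) against teeth or stop, breaks the neck.
- bottle_mouth (a point): Centre of the bottle's mouth, 100 mm above the bottle's origin. Three ledges on the neck hold three lugs in the cap. Teeth 5 mm deep block the turn until the cap is pushed down. Held down, it turns anticlockwise seen from above: with its x axis 0.97 to 1.5 rad past the bottle's the lugs stand in gaps and it lifts straight off; at 1.55 rad is a hard stop (aim for 1.25).
- cap: Black ribbed cap on the bottle, 54 mm in diameter, 25 mm high, hollow below, 0.075 kg in all; grip it across its diameter. Origin: centre of its skirt's lower edge; z up (open side down). Locked, its x axis is 0 to 0.1 rad clockwise of the bottle's. A sprung liner in its roof, worn to an unknown degree, lets it sit tight (origin 87 mm above the bottle's) or up to 4.2 mm lower, slack.
- cap_top (a point): Centre of the cap's flat top, 25 mm above its origin. To unlock, the cap must go down 0.8 to 5 mm from where it sits (its origin to 82.2 mm above the bottle's) against the liner, 2.2 N/mm: 5 N (worn) to 15 N (tight). At 81 mm the skirt meets the bottle's shoulder and the force rises steeply; a steady push of 18 to 20 N unlocks any cap.
- disc: Clear acrylic disc, 118 mm in diameter, 5 mm thick, lying loose on the desk. Origin: centre of its underside.
- dropper: Small brown glass dropper bottle, 33 mm across, 102 mm high, standing on the desk. Origin: centre of its underside. Bystander.
- board: Small green circuit board, 46 x 62 x 19 mm, lying on the desk. Origin: centre of its underside. Bystander.
- solder: Reel of solder, 52 mm across, 34 mm high, standing on the desk. Origin: centre of its underside. Bystander.
There are look-alikes about, which are no part of the job. Leave any green look-alike of the bottle alone.

How it is judged (in metres and radians):
On the way, in this order (a step that is already met when the one before it is completed fails the run):
1. the cap has been turned anticlockwise until its lugs stand in the gaps, still on the neck (angle between the x axis of cap and the x axis of bottle, either way round above 0.97 rad and z of cap in the frame of bottle below 0.093 m and horizontal distance between cap and bottle below 0.006 m), for 0.1 s.
2. the cap has been lifted clear of the neck (z of cap in the frame of bottle above 0.11 m), for 0.05 s.
At the end, for the whole second after the job is handed in: the cap rests still on the disc, open side down (tilt under 0.1 rad), all of it on the disc (its centre within 32 mm of the disc's centre); the bottle stands upright in its stand, bottomed to within 3 mm (horizontal distance between cap and disc below 0.032 m and z of cap in the frame of disc between 0.003 and 0.008 m and angle between cap's own z axis and vertical below 0.1 rad and linear speed of cap below 0.02 m/s and z of bottle in the frame of stand below 0.011 m and angle between bottle's own z axis and vertical below 0.06 rad); the robot touches nothing.
It fails at once if more than 30 N between cap and bottle (contact force between cap and bottle above 30 N).
It fails at once if the bottle is pulled more than 10 mm out of its seat (z of bottle in the frame of stand above 0.018 m).
It fails at once if the cap is dropped (falls free from more than about 15 mm) (horizontal distance between cap and bottle above 0.05 m and contact force between the fingers and cap below 0.1 N and linear speed of cap above 0.55 m/s).
It fails at once if the dropper bottle, circuit board or solder reel is shifted by more than 25 mm, or the dropper bottle tipped (distance of any of dropper, board, solder from where it was at the start of the episode above 0.025 m or angle between dropper's own z axis and vertical above 0.3 rad).
It also fails if it takes over 51 s, if anything falls off the work surface, if the arm or the gripper's body presses on something with over 40 N, if the wrist force passes 120 N, or if a joint passes its speed limit or range.

### The arm

A 6-joint arm with a two-finger parallel gripper is mounted at the origin on a cart in front of the work surface, level with it; the furniture and walls round the work are solid. World frame = base frame: x ahead of the robot, y to its left, z up, the work surface at z = 0. Lengths are in m, angles in degrees, forces in N, time in s.
With the tool pointing down it reaches from about 0.35 to 0.875 m from the base axis. Payload 4.2 kg.
Tool frame: the origin (TCP) lies on the centre line of the jaws, within the pads' length; the fingertips stand bot.tips_ahead ahead of it and the grasp point (between the pads) is the TCP (bot.tips_ahead is the distance from the TCP to the fingertips, in m); z points along the fingers, y is the line along which they close (so a half turn about z gives the same grasp; the last joint's range is limited). The gripper opens to 87 mm and grips with 3 to 60 N. Pads are 19 mm wide; open, the fingers measure 117 mm over their backs; the gripper's body (75 mm by 190 mm) begins 51 mm behind the grasp point.
Start: joints at [14.817, 22.042, 0.453, 0, -68.411, -14.817], TCP at [0.625, 0, 0.242] pointing down, gripper open.
Joint ranges: [-179.83, 179.83], [-69.29, 118.12], [-61.27, 80.66], [-181.25, 117.63], [-171.15, -9.14], [-177.46, 177.46]. Speed limits (degrees/s): [159.86, 159.86, 180, 180, 180, 180].

### API

Orientations are given as a 3x3 rotation matrix whose columns are the frame's x, y, z axes.
In Python, from cell import bot gives the robot as it stands.
- The arm moves only by the tool move_arm, never from a script. Its argument "commands" is a list of rows, each a list of 7 numbers: the shift along the tool's x, y, z in mm, then the turn, a rotation vector about the tool's x, y, z in rad, then the opening, from -1 (shut) to 1 (fully open). A call has exactly 8 rows; each row shifts and turns the commanded pose from where the row before left it, along the tool's axes as they then stand; what a row does not reach is not made up. A row lasts 1/10 s, in which the tool goes at most 50 mm and 8.59 degrees, less where a joint would pass 70% of its speed; a pose out of reach is approached as far as the arm can. A call is refused whole if a number of a shift passes 50 or a number of a turn 0.15, either way. A call with a gripper value outside its range is refused whole. The fingers move at their own pace and stop on an object; the grip force is fixed at half the most. Time passes only in rows, so rows that do not move let the fingers close, or fill a call up. It gives the time, the measured TCP pose, the force, the opening and the grip force at its end, in the units of the state.
- bot.get_obs(): the state, without advancing time (a new reading comes with each control period).
- bot.camera(name): name is "scene" or "side" or "wrist"; returns a dict with "color" (420x560x3 uint8, blue, green, red), "range_z" (420x560 float32, m along the optical axis (not along the pixel's ray), 0 where there is no reading), "fx", "fy", "cx", "cy" (pixels), "R" (3x3) and "t" (3): a world point X has camera coordinates R X + t. Camera axes: x right, y down, z forward; pixel columns grow to the right and rows downward; lengths in m; the calibration is good to about 2 mm. A picture is of the moment at which its call begins.
- bot.close_job(): hands the job in; it is judged then, once.
The state is a dict: "time": time; "joint_pos": joint angles; "joint_velocities": joint speeds; "tau": joint torques, N m; "tool_pos": TCP position; "ee_rot": TCP orientation; "wrist_force": force on the tool from outside, world axes, zero at the start; "wrist_torque": the same for the moment, N m; "gripper_width": opening from 0.0 (shut) to 1.0 (fully open); "gripper_force": force on a finger pad.
Only numpy, scipy, OpenCV 4.12 (cv2) and the standard library are available. Lean on these libraries where they do the work, as an engineer would, in place of code of your own. Each camera call takes 0.05 s, during which the arm holds its last target. There are 200 camera calls.

## Working session

There is one attempt and no reset: what is moved stays moved. The work goes in short steps, Python scripts to look and compute and a tool call to move; the robot and the scene stay as the last step left them, time stands still between calls to the robot, and variables do not carry over. Pictures are saved under pics/ and viewed, at most 10 in all, crops included, and the job is handed in when it is done.

Besides the shell and the picture viewer there is one more tool, called after "Request:" in YAML: its name, and indented under it one key for each argument. move_arm: Moves the arm, as the interface text tells. Its arguments: {"type":"object","properties":{"commands":{"type":"array"}},"required":["commands"]}

```bash
mkdir -p pics; cat > h.py <<'E'
import numpy as np, cv2
from cell import bot
def pts(c):
    v,u=np.mgrid[0:420,0:560]; z=c["range_z"]
    P=np.stack([(u-c["cx"])/c["fx"]*z,(v-c["cy"])/c["fy"]*z,z],-1)
    R=np.array(c["R"]);t=np.array(c["t"])
    return (P-t)@R
def ray(c,u,v,h):
    R=np.array(c["R"]);t=np.array(c["t"])
    o=-R.T@t; d=R.T@np.array([(u-c["cx"])/c["fx"],(v-c["cy"])/c["fy"],1])
    return o+d*(h-o[2])/d[2]
E
python3 - <<'E'
from h import *
ims=[]
for n in("scene","side"):
    c=bot.camera(n); np.savez("pics/%s.npz"%n,**c); cv2.imwrite("pics/%s0.png"%n,c["color"]); print(n,-np.array(c["R"]).T@c["t"])
o=bot.get_obs(); print(o,bot.tips_ahead)
E
```

```text
scene [-0.12618572  0.74962933  1.08027242]
side [-0.01238368  0.85212792  0.72317314]
{'time': 0.1, 'joint_pos': array([ 1.48171939e+01,  2.20871328e+01,  3.85816943e-01, -2.32103354e-02,
       -6.84116594e+01, -1.48151668e+01]), 'joint_velocities': array([ 0.05143974, -0.09618255,  0.20576272, -0.00905238,  0.01527526,
        0.01952065]), 'tau': array([ 1.65357815e-04, -3.91689312e+01,  1.87934643e+01,  4.23187181e+00,
        1.34990664e-02, -6.93199490e-05]), 'tool_pos': array([6.24488365e-01, 1.28017709e-05, 2.40553989e-01]), 'ee_rot': array([[-1.13901000e-04, -9.99997988e-01, -2.00252438e-03],
       [-9.99999984e-01,  1.14181774e-04, -1.40096214e-04],
       [ 1.40324584e-04,  2.00250839e-03, -9.99997985e-01]]), 'wrist_force': array([-0.78115989,  0.20823941,  0.27633042]), 'wrist_torque': array([-0.00748674,  0.00428423, -0.04698325]), 'gripper_force': 0.0, 'gripper_width': 0.9983978139961045} 0.019
```

View pics/scene0.png

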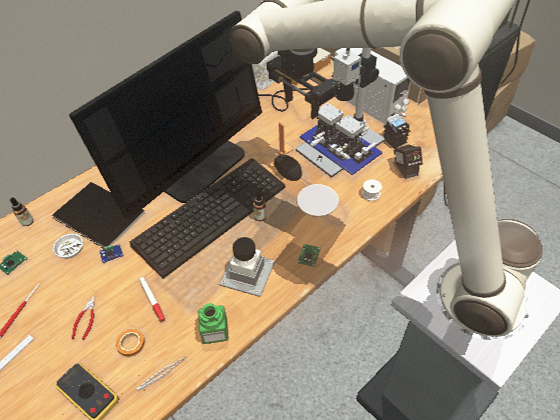

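View pics/side0.png

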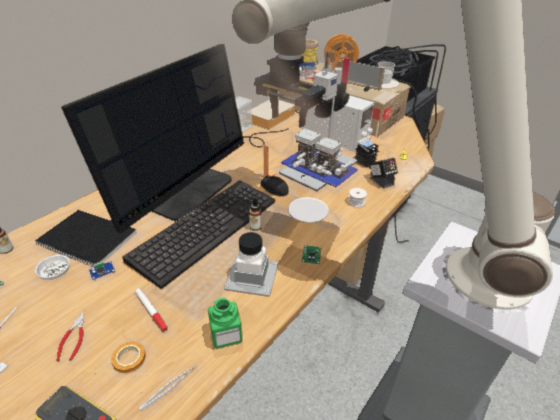

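The white bottle with black cap is at scene (244,248), in its stand at (247,272). Possible confusions are the green bottle at (212,322), which is a look-alike, the dropper at (259,207), and the parts dish at (68,245) for the disc at (318,200). I choose the white bottle and the disc at (318,200). Bystanders: board (310,255), solder (372,189).

```bash
python3 - <<'E'
from h import *
out=[]
rois={"scene":dict(cap=(225,230,262,272),disc=(292,180,345,220),stand=(215,230,280,300)),"side":dict(cap=(232,228,268,262),disc=(283,196,332,226),stand=(220,228,285,300))}
for n in rois:
    c=dict(np.load("pics/%s.npz"%n)); P=pts(c); im=c["color"]; hsv=cv2.cvtColor(im,cv2.COLOR_BGR2HSV)
    x0,y0,x1,y1=rois[n]["cap"]; Q=P[y0:y1,x0:x1].reshape(-1,3); V=hsv[y0:y1,x0:x1,2].reshape(-1)
    m=(V<70)&(Q[:,2]>.1)&(Q[:,2]<.14); q=Q[m]; zt=np.percentile(q[:,2],95); t=q[abs(q[:,2]-zt)<.004]
    (e,r)=cv2.minEnclosingCircle(t[:,:2].astype(np.float32)); print(n,"cap z",zt,"mean",t.mean(0),"circ",e,r,len(t))
    # disc: low saturation blob
    x0,y0,x1,y1=rois[n]["disc"]; s=((hsv[...,1]<60)&(hsv[...,2]>150)).astype(np.uint8); mm=np.zeros_like(s); mm[y0:y1,x0:x1]=s[y0:y1,x0:x1]
    k=max(cv2.findContours(mm,0,2)[0],key=cv2.contourArea); w=np.array([ray(c,u,v,.005)[:2] for u,v in k[:,0]],np.float32)
    print("disc",cv2.minEnclosingCircle(w),cv2.fitEllipse(w))
    x0,y0,x1,y1=rois[n]["stand"]; sub=P[y0:y1,x0:x1].reshape(-1,3); S=hsv[y0:y1,x0:x1,1].reshape(-1)
    g=sub[(S<50)&(sub[:,2]>.005)&(sub[:,2]<.014)]; print("base",cv2.minAreaRect(g[:,:2].astype(np.float32)),len(g))
    g=sub[(S<50)&(sub[:,2]>.072)&(sub[:,2]<.084)]; print("shoulder",cv2.minAreaRect(g[:,:2].astype(np.float32)),len(g))
    for nm,(u,v) in dict(scene=dict(drop=(259,203),board=(310,255),sol=(372,185)),side=dict(drop=(255,205),board=(312,254),sol=(357,193)))[n].items(): print(nm,P[v,u])
    out.append(cv2.resize(im[170:300,200:360],None,fx=3,fy=3,interpolation=2))
cv2.imwrite("pics/crop1.png",cv2.resize(np.hstack(out),(800,325)))
E
```

```text
scene cap z 0.12433811991387353 mean [0.45043252 0.36409209 0.12234937] circ (0.4496360421180725, 0.3620869219303131) 0.02706052176654339 192
disc ((0.4982125461101532, 0.060725923627614975), 0.05981738492846489) ((0.4985666275024414, 0.06109766289591789), (0.11563050001859665, 0.11623737215995789), 116.51973724365234)
base ((0.4922012388706207, 0.3586852550506592), (0.17508600652217865, 0.15941080451011658), 29.62713050842285) 660
shoulder ((0.45021674036979675, 0.3634333908557892), (0.06094381958246231, 0.0603865422308445), 31.175247192382812) 177
drop [0.55829083 0.22364056 0.07238353]
board [0.3766063  0.21387511 0.00962857]
sol [ 0.41228654 -0.07014935  0.03138039]
side cap z 0.12095623471095276 mean [0.449514   0.36405658 0.11939377] circ (0.449520081281662, 0.3631093502044678) 0.026126831769943237 273
disc ((0.4984249174594879, 0.0634303092956543), 0.0623885802924633) ((0.4968003034591675, 0.06190016493201256), (0.11731909215450287, 0.11982785165309906), 62.15195083618164)
base ((0.49252498149871826, 0.3260854482650757), (0.13593550026416779, 0.24203652143478394), 48.27452850341797) 807
shoulder ((0.450204074382782, 0.36339685320854187), (0.059649884700775146, 0.0582859106361866), 28.953168869018555) 193
drop [0.56083792 0.22111366 0.0818726 ]
board [0.37528652 0.21664896 0.01154863]
sol [ 0.41213136 -0.07321359  0.02594338]
```

View pics/crop1.png

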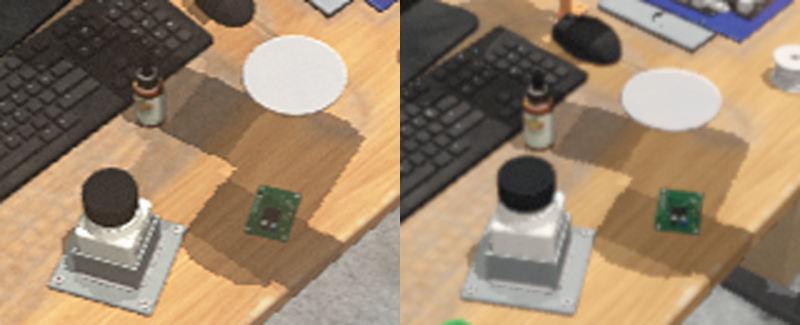

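The crop confirms the white square bottle with its black cap in the grey stand, and a plain round disc about 118 mm across, whose circle fit agrees. I'll check clearances and then move.

```bash
python3 - <<'E'
from h import *
for n in("scene","side"):
    c=dict(np.load("pics/%s.npz"%n)); P=pts(c).reshape(-1,3); P=P[c["range_z"].reshape(-1)>0]
    for nm,xy in dict(cap=(.450,.363),mid=(.47,.2),disc=(.498,.061)).items():
        m=(np.hypot(*(P[:,:2]-xy).T)<.2)&(P[:,2]>.10)
        q=P[m&(P[:,2]<.6)]; d=np.hypot(*(q[:,:2]-xy).T)
        for lo,hi in((.04,.12),(.12,.16),(.16,.2)):
            w=q[(d>=lo)&(d<hi)]; print(n,nm,lo,len(w),w.mean(0).round(3) if len(w) else "",w.min(0).round(3) if len(w) else "")
E
```

```text
scene cap 0.04 0  
scene cap 0.12 8 [0.389 0.509 0.102] [0.382 0.506 0.1  ]
scene cap 0.16 1416 [0.539 0.21  0.528] [0.366 0.163 0.1  ]
scene mid 0.04 3283 [0.513 0.178 0.56 ] [0.366 0.129 0.1  ]
scene mid 0.12 692 [0.522 0.192 0.477] [0.329 0.081 0.102]
scene mid 0.16 781 [0.505 0.173 0.302] [0.297 0.01  0.1  ]
scene disc 0.04 3199 [0.527 0.1   0.486] [ 0.403 -0.039  0.223]
scene disc 0.12 2166 [0.547 0.124 0.496] [ 0.352 -0.03   0.303]
scene disc 0.16 1582 [0.588 0.09  0.416] [ 0.305 -0.134  0.1  ]
side cap 0.04 0  
side cap 0.12 1 [0.388 0.508 0.1  ] [0.388 0.508 0.1  ]
side cap 0.16 1491 [0.547 0.205 0.533] [0.367 0.163 0.1  ]
side mid 0.04 2942 [0.509 0.179 0.542] [0.371 0.109 0.487]
side mid 0.12 456 [0.486 0.224 0.43 ] [0.338 0.101 0.1  ]
side mid 0.16 603 [0.487 0.212 0.219] [0.329 0.011 0.1  ]
side disc 0.04 3175 [0.53  0.083 0.458] [ 0.39  -0.039  0.22 ]
side disc 0.12 1991 [0.552 0.106 0.471] [ 0.344 -0.035  0.301]
side disc 0.16 1657 [0.602 0.107 0.422] [ 0.329 -0.134  0.1  ]
```

Request:
move_arm:
  commands:
    - [-30,10,0,0,0,0,1]
    - [-45,22,0,0,0,0,1]
    - [-50,25,0,0,0,0,1]
    - [-50,25,0,0,0,0,1]
    - [-50,25,0,0,0,0,1]
    - [-50,25,0,0,0,0,1]
    - [-45,22,0,0,0,0,1]
    - [-20,10,0,0,0,0,1]

```text
time: 0.9
tool_pos: [0.4696, 0.3217, 0.2411]
ee_rot: [[0.003, -1.0, -0.001], [-1.0, -0.003, 0.0], [-0.0, 0.001, -1.0]]
wrist_force: [1.0, -0.3, -0.3]
gripper_width: 1.001
gripper_force: 0.0
```

Request:
move_arm:
  commands:
    - [-3,2,0,0,0,0,1]
    - [0,0,0,0,0,0,1]
    - [0,0,0,0,0,0,1]
    - [0,0,0,0,0,0,1]
    - [0,0,0,0,0,0,1]
    - [0,0,0,0,0,0,1]
    - [0,0,0,0,0,0,1]
    - [0,0,0,0,0,0,1]

```text
time: 1.7
tool_pos: [0.4698, 0.3215, 0.2416]
ee_rot: [[-0.0, -1.0, 0.0], [-1.0, 0.0, -0.0], [0.0, -0.0, -1.0]]
wrist_force: [-0.3, -0.7, -0.4]
gripper_width: 0.997
gripper_force: 0.0
```

```bash
python3 - <<'E'
from h import *
c=bot.camera("wrist"); np.savez("pics/w1.npz",**c); cv2.imwrite("pics/w1.png",c["color"]); o=bot.get_obs(); print(o["tool_pos"],o["joint_pos"],o["wrist_force"],-np.array(c["R"]).T@c["t"])
E
```

```text
[0.46970657 0.32163961 0.24159025] [ 5.07044625e+01  1.66226372e+01 -7.56765943e+00  1.10469037e-06
 -6.58042018e+01 -5.07170925e+01] [-0.74506422  0.01715585 -1.20395939] [0.46992678 0.25087792 0.38482014]
```

View pics/w1.png

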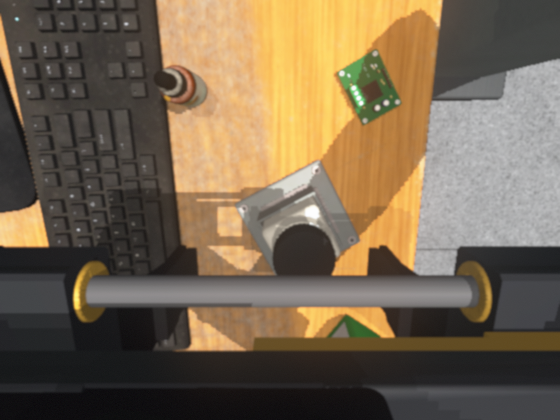

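The wrist view shows the cap at pixel (304,250) between the fingers, with the bar across the lower part of the view. I'll fit its visible rim.

```bash
python3 - <<'E'
from h import *
from scipy.optimize import least_squares
c=dict(np.load("pics/w1.npz")); P=pts(c); hsv=cv2.cvtColor(c["color"],cv2.COLOR_BGR2HSV)
m=np.zeros((420,560),np.uint8); m[215:274,265:345]=(hsv[215:274,265:345,2]<70)
m=cv2.morphologyEx(m,cv2.MORPH_OPEN,np.ones((5,5),np.uint8))
z=P[...,2][(m>0)]; print("z pct",np.percentile(z,[5,25,50,75,95]))
k=max(cv2.findContours(m,0,1)[0],key=cv2.contourArea)[:,0]; k=k[(k[:,1]<270)&(k[:,1]>216)]
for h in (.116,.120):
    w=np.array([ray(c,u,v,h)[:2] for u,v in k])
    f=least_squares(lambda p:np.hypot(w[:,0]-p[0],w[:,1]-p[1])-p[2],[.45,.363,.027],loss="soft_l1",f_scale=.001); print(h,f.x,np.abs(f.fun).mean())
s=P[(P[...,2]>.074)&(P[...,2]<.083)&(hsv[...,1]<60)]; print("shoulder",cv2.minAreaRect(s[:,:2].astype(np.float32)),len(s))
b=P[(P[...,2]>.005)&(P[...,2]<.012)&(hsv[...,1]<60)&(abs(P[...,0]-.45)<.08)&(abs(P[...,1]-.363)<.09)]; print("base",cv2.minAreaRect(b[:,:2].astype(np.float32)))
E
```

```text
z pct [0.11011143 0.11970207 0.12031894 0.12081359 0.12151703]
0.116 [0.45228572 0.35761959 0.02585786] 0.0005812217703912036
0.12 [0.45254821 0.3560325  0.02547353] 0.0005726311795951735
shoulder ((0.4948808550834656, 0.29093146324157715), (0.06001568213105202, 0.22253456711769104), 32.581504821777344) 1001
base ((0.4521232545375824, 0.3613908886909485), (0.10842042416334152, 0.10803905874490738), 27.858274459838867)
```

```bash
python3 - <<'E'
from h import *
from scipy.optimize import least_squares
def fit(w,r=None):
    w=w[:,:2]
    if r: return least_squares(lambda p:np.hypot(w[:,0]-p[0],w[:,1]-p[1])-r,[.45,.363],loss="soft_l1",f_scale=.001).x
    return least_squares(lambda p:np.hypot(w[:,0]-p[0],w[:,1]-p[1])-p[2],[.45,.363,.027],loss="soft_l1",f_scale=.001).x
for n,(x0,y0,x1,y1) in dict(w1=(265,205,345,274),scene=(225,230,262,272),side=(232,228,268,262)).items():
    c=dict(np.load("pics/%s.npz"%n)); P=pts(c); hsv=cv2.cvtColor(c["color"],cv2.COLOR_BGR2HSV)
    m=np.zeros((420,560),np.uint8); m[y0:y1,x0:x1]=((hsv[...,2]<80)&(P[...,2]>.116)&(P[...,2]<.126))[y0:y1,x0:x1]
    m=cv2.morphologyEx(m,cv2.MORPH_OPEN,np.ones((3,3),np.uint8))
    k=max(cv2.findContours(m,0,1)[0],key=cv2.contourArea)[:,0]
    if n=="w1": k=k[k[:,1]<270]
    zt=np.median(P[...,2][m>0]); w=np.array([ray(c,u,v,.1195) for u,v in k]); print(n,len(k),zt,fit(w),fit(w,.027),"meas. top pts mean",P[m>0].mean(0))
E
```

```text
w1 114 0.12040413961334488 [0.45196839 0.35981672 0.02548205] [0.45180865 0.36161994] meas. top pts mean [0.45202915 0.35490612 0.1203292 ]
scene 63 0.12107086683824803 [0.45099345 0.36345498 0.02488074] [0.45059435 0.36287092] meas. top pts mean [0.44986959 0.36442847 0.12110128]
side 56 0.11943557790133258 [0.44957688 0.36392303 0.02488351] [0.44937577 0.36370011] meas. top pts mean [0.44945772 0.36409841 0.11930886]
```

Request:
move_arm:
  commands:
    - [-14,6,0,0,0,0,1]
    - [-14,7,0,0,0,0,1]
    - [-12.4,5.7,10,0,0,0,1]
    - [0,0,20,0,0,0,1]
    - [0,0,25,0,0,0,1]
    - [0,0,25,0,0,0,1]
    - [0,0,10,0,0,0,1]
    - [0,0,0,0,0,0,1]

```text
time: 2.55
tool_pos: [0.4499, 0.362, 0.1496]
ee_rot: [[0.001, -1.0, -0.003], [-1.0, -0.001, -0.003], [0.003, 0.003, -1.0]]
wrist_force: [0.3, -0.2, 0.2]
gripper_width: 0.999
gripper_force: 0.0
```

```bash
python3 - <<'E'
from h import *
c=bot.camera("wrist"); cv2.imwrite("pics/w2.png",c["color"]); np.savez("pics/w2.npz",**c);o=bot.get_obs(); print(o["tool_pos"],o["wrist_force"])
E
```

```text
[0.45070384 0.36263586 0.15117082] [-0.39775422  0.3058181   0.09112853]
```

View pics/w2.png

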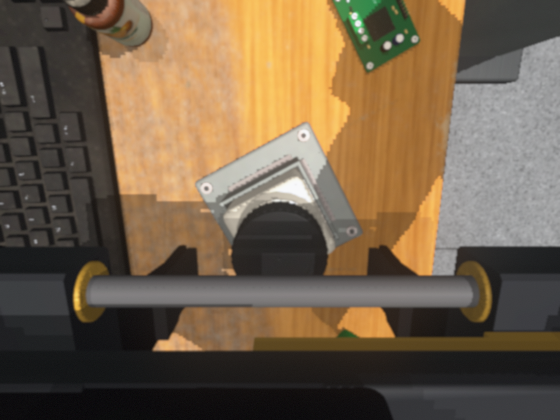

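The cap sits centred between the fingers, at column 280. I'll descend to grip height and close.

Request:
move_arm:
  commands:
    - [0,0,13,0,0,0,1]
    - [0,0,16,0,0,0,1]
    - [0,0,10,0,0,0,1]
    - [0,0,0,0,0,0,1]
    - [0,0,0,0,0,0,0.4]
    - [0,0,0,0,0,0,0.1]
    - [0,0,0,0,0,0,-0.2]
    - [0,0,0,0,0,0,-0.4]

```text
time: 3.4
tool_pos: [0.4511, 0.3624, 0.1131]
ee_rot: [[0.0, -1.0, 0.001], [-1.0, -0.0, 0.001], [-0.001, -0.001, -1.0]]
wrist_force: [0.2, -0.1, 0.1]
gripper_width: 0.721
gripper_force: 0.0
```

Request:
move_arm:
  commands:
    - [0,0,0,0,0,0,-1]
    - [0,0,0,0,0,0,-1]
    - [0,0,0,0,0,0,-1]
    - [0,0,0,0,0,0,-1]
    - [0,0,0,0,0,0,-1]
    - [0,0,0,0,0,0,-1]
    - [0,0,0,0,0,0,-1]
    - [0,0,0,0,0,0,-1]

```text
time: 4.2
tool_pos: [0.4512, 0.3624, 0.1129]
ee_rot: [[0.0, -1.0, 0.001], [-1.0, -0.0, 0.001], [-0.001, -0.001, -1.0]]
wrist_force: [2.2, 0.3, 2.5]
gripper_width: 0.615
gripper_force: 30.0
```

Request:
move_arm:
  commands:
    - [0,0,0.5,0,0,0,-1]
    - [0,0,0.5,0,0,0,-1]
    - [0,0,0.5,0,0,0,-1]
    - [0,0,0.5,0,0,0,-1]
    - [0,0,0,0,0,0,-1]
    - [0,0,0,0,0,0,-1]
    - [0,0,0,0,0,0,-1]
    - [0,0,0,0,0,0,-1]

```text
time: 5.0
tool_pos: [0.4512, 0.3624, 0.1112]
ee_rot: [[0.0, -1.0, 0.001], [-1.0, -0.0, 0.001], [-0.001, -0.001, -1.0]]
wrist_force: [2.0, -1.1, 6.6]
gripper_width: 0.613
gripper_force: 30.0
```

Request:
move_arm:
  commands:
    - [0,0,0.5,0,0,0,-1]
    - [0,0,0.5,0,0,0,-1]
    - [0,0,0.5,0,0,0,-1]
    - [0,0,0.5,0,0,0,-1]
    - [0,0,0,0,0,0,-1]
    - [0,0,0,0,0,0,-1]
    - [0,0,0,0,0,0,-1]
    - [0,0,0,0,0,0,-1]

```text
time: 5.8
tool_pos: [0.4512, 0.3624, 0.1099]
ee_rot: [[0.001, -1.0, 0.001], [-1.0, -0.001, 0.001], [-0.001, -0.001, -1.0]]
wrist_force: [0.7, -1.3, 9.4]
gripper_width: 0.616
gripper_force: 30.0
```

Request:
move_arm:
  commands:
    - [0,0,0.5,0,0,0,-1]
    - [0,0,0.5,0,0,0,-1]
    - [0,0,0.5,0,0,0,-1]
    - [0,0,0.5,0,0,0,-1]
    - [0,0,0,0,0,0,-1]
    - [0,0,0,0,0,0,-1]
    - [0,0,0,0,0,0,-1]
    - [0,0,0,0,0,0,-1]

```text
time: 6.6
tool_pos: [0.4513, 0.3624, 0.1085]
ee_rot: [[0.001, -1.0, 0.001], [-1.0, -0.001, 0.001], [-0.001, -0.001, -1.0]]
wrist_force: [0.2, -1.9, 11.2]
gripper_width: 0.613
gripper_force: 30.0
```

Request:
move_arm:
  commands:
    - [0,0,0.5,0,0,0,-1]
    - [0,0,0.5,0,0,0,-1]
    - [0,0,0.5,0,0,0,-1]
    - [0,0,0.5,0,0,0,-1]
    - [0,0,0,0,0,0,-1]
    - [0,0,0,0,0,0,-1]
    - [0,0,0,0,0,0,-1]
    - [0,0,0,0,0,0,-1]

```text
time: 7.4
tool_pos: [0.4513, 0.3624, 0.1071]
ee_rot: [[0.001, -1.0, 0.002], [-1.0, -0.001, 0.001], [-0.001, -0.002, -1.0]]
wrist_force: [-1.9, -2.2, 15.1]
gripper_width: 0.61
gripper_force: 30.0
```

Request:
move_arm:
  commands:
    - [0,0,0.4,0,0,0,-1]
    - [0,0,0.4,0,0,0,-1]
    - [0,0,0,0,0,0,-1]
    - [0,0,0,0,0,0,-1]
    - [0,0,0,0,0,0,-1]
    - [0,0,0,0,0,0,-1]
    - [0,0,0,0,0,0,-1]
    - [0,0,0,0,0,0,-1]

```text
time: 8.2
tool_pos: [0.4513, 0.3624, 0.1066]
ee_rot: [[0.001, -1.0, 0.002], [-1.0, -0.001, 0.001], [-0.001, -0.002, -1.0]]
wrist_force: [-1.7, -2.9, 16.2]
gripper_width: 0.614
gripper_force: 30.0
```

```bash
python3 - <<'E'
from h import *
import time
for i in range(4):
    c=bot.camera("wrist"); o=bot.get_obs(); print(o["tool_pos"].round(5),o["wrist_force"].round(1),o["wrist_torque"].round(3))
E
```

```text
[0.45131 0.3624  0.10658] [-1.7 -2.6 16. ] [-0.842  0.575 -0.05 ]
[0.45131 0.36241 0.10659] [-1.5 -2.7 15.7] [-0.892  0.545  0.029]
[0.4513  0.36244 0.10659] [-1.7 -2.5 15.8] [-0.903  0.549 -0.034]
[0.45129 0.36242 0.10656] [-1.7 -2.9 15.6] [-0.868  0.595  0.033]
```

Request:
move_arm:
  commands:
    - [0,0,0.4,0,0,0,-1]
    - [0,0,0.3,0,0,0,-1]
    - [0,0,0,0,0,0,-1]
    - [0,0,0,0,0,0,-1]
    - [0,0,0,0,0,-0.02,-1]
    - [0,0,0,0,0,-0.02,-1]
    - [0,0,0,0,0,-0.02,-1]
    - [0,0,0,0,0,0,-1]

```text
time: 9.2
tool_pos: [0.4515, 0.3627, 0.1066]
ee_rot: [[0.061, -0.998, 0.002], [-0.998, -0.061, 0.001], [-0.001, -0.002, -1.0]]
wrist_force: [-3.1, -3.1, 18.6]
gripper_width: 0.613
gripper_force: 30.0
```

```bash
cat > st.py <<'E'
from h import *
for i in range(2):
    c=bot.camera("wrist"); o=bot.get_obs(); r=o["ee_rot"]; print(o["tool_pos"].round(5),o["wrist_force"].round(1),o["wrist_torque"].round(3),"yaw",np.arctan2(-r[0,0],-r[1,0]).round(4), o["joint_pos"].round(1))
E
python3 st.py
```

```text
[0.45145 0.36265 0.10653] [-2.6 -3.1 19.5] [-0.91   0.854 -0.097] yaw -0.061 [ 54.8  25.  -16.3   0.1 -48.5 -51.4]
[0.45147 0.36264 0.10658] [-1.5 -2.5 19.2] [-0.962  0.876 -0.098] yaw -0.061 [ 54.8  25.  -16.3   0.1 -48.5 -51.4]
```

The push is 19 N and the cap is on the shoulder. The small turn met little torque, so I'll keep turning.

Request:
move_arm:
  commands:
    - [0,0,0,0,0,-0.02,-1]
    - [0,0,0,0,0,-0.02,-1]
    - [0,0,0,0,0,-0.02,-1]
    - [0,0,0,0,0,-0.02,-1]
    - [0,0,0,0,0,-0.02,-1]
    - [0,0,0,0,0,0,-1]
    - [0,0,0,0,0,0,-1]
    - [0,0,0,0,0,0,-1]

```text
time: 10.1
tool_pos: [0.4517, 0.3631, 0.1066]
ee_rot: [[0.161, -0.987, 0.003], [-0.987, -0.161, 0.002], [-0.002, -0.003, -1.0]]
wrist_force: [-1.8, -2.8, 18.2]
gripper_width: 0.614
gripper_force: 30.0
```

```bash
python3 st.py
```

```text
[0.45168 0.36304 0.10657] [-2.6 -2.7 17.5] [-0.716  0.673 -0.053] yaw -0.1613 [ 54.8  25.  -16.3   0.1 -48.5 -45.7]
[0.4517  0.36305 0.10658] [-1.4 -2.3 18.2] [-0.744  0.703 -0.029] yaw -0.1613 [ 54.8  25.  -16.3   0.1 -48.5 -45.7]
```

Request:
move_arm:
  commands:
    - [0,0,0,0,0,-0.06,-1]
    - [0,0,0,0,0,-0.06,-1]
    - [0,0,0,0,0,-0.06,-1]
    - [0,0,0,0,0,-0.06,-1]
    - [0,0,0,0,0,-0.06,-1]
    - [0,0,0,0,0,-0.06,-1]
    - [0,0,0,0,0,-0.06,-1]
    - [0,0,0,0,0,0,-1]

```text
time: 11.0
tool_pos: [0.4519, 0.3639, 0.1066]
ee_rot: [[0.55, -0.835, 0.004], [-0.835, -0.55, 0.004], [-0.001, -0.005, -1.0]]
wrist_force: [-2.0, -1.0, 16.9]
gripper_width: 0.616
gripper_force: 30.1
```

```bash
python3 st.py
```

```text
[0.45188 0.3639  0.10665] [-2.5 -0.6 17. ] [-0.217  0.805 -0.097] yaw -0.5815 [ 54.9  25.  -16.3   0.1 -48.4 -21.6]
[0.45189 0.36392 0.10667] [-2.   0.2 17.9] [-0.188  0.736 -0.089] yaw -0.5815 [ 54.9  25.  -16.3   0.1 -48.4 -21.6]
```

Request:
move_arm:
  commands:
    - [0,0,0,0,0,-0.06,-1]
    - [0,0,0,0,0,-0.06,-1]
    - [0,0,0,0,0,-0.06,-1]
    - [0,0,0,0,0,-0.06,-1]
    - [0,0,0,0,0,-0.06,-1]
    - [0,0,0,0,0,-0.06,-1]
    - [0,0,0,0,0,-0.06,-1]
    - [0,0,0,0,0,0,-1]

```text
time: 11.9
tool_pos: [0.4514, 0.3639, 0.1067]
ee_rot: [[0.843, -0.539, 0.003], [-0.539, -0.843, 0.004], [0.001, -0.005, -1.0]]
wrist_force: [-3.4, -0.1, 18.6]
gripper_width: 0.613
gripper_force: 30.1
```

```bash
python3 st.py
```

```text
[0.45143 0.36387 0.10664] [-4.   0.7 17.5] [-0.201  1.277 -0.039] yaw -1.0015 [ 54.9  25.  -16.3   0.  -48.4   2.5]
[0.45146 0.36387 0.10663] [-4.5 -0.4 18.5] [-0.167  1.256 -0.031] yaw -1.0014 [ 54.9  25.  -16.3   0.  -48.4   2.5]
```

Request:
move_arm:
  commands:
    - [0,0,0,0,0,-0.06,-1]
    - [0,0,0,0,0,-0.06,-1]
    - [0,0,0,0,0,-0.06,-1]
    - [0,0,0,0,0,-0.06,-1]
    - [0,0,0,0,0,-0.04,-1]
    - [0,0,0,0,0,0,-1]
    - [0,0,0,0,0,0,-1]
    - [0,0,0,0,0,0,-1]

```text
time: 12.8
tool_pos: [0.4514, 0.3636, 0.1066]
ee_rot: [[0.958, -0.285, 0.003], [-0.285, -0.958, 0.003], [0.002, -0.004, -1.0]]
wrist_force: [-4.1, 0.1, 18.8]
gripper_width: 0.612
gripper_force: 30.1
```

```bash
python3 st.py
```

```text
[0.45139 0.36363 0.10661] [-3.4 -0.3 18.8] [-0.369  1.223 -0.098] yaw -1.2813 [ 54.9  25.  -16.3   0.  -48.4  18.5]
[0.45139 0.36362 0.10663] [-3. -1. 18.] [-0.361  1.285 -0.122] yaw -1.2813 [ 54.9  25.  -16.3   0.  -48.5  18.5]
```

Request:
move_arm:
  commands:
    - [0,0,-2,0,0,0,-1]
    - [0,0,-2,0,0,0,-1]
    - [0,0,-2,0,0,0,-1]
    - [0,0,-2,0,0,0,-1]
    - [0,0,-2,0,0,0,-1]
    - [0,0,-2,0,0,0,-1]
    - [0,0,0,0,0,0,-1]
    - [0,0,0,0,0,0,-1]

```text
time: 13.7
tool_pos: [0.4501, 0.3613, 0.114]
ee_rot: [[0.958, -0.287, -0.002], [-0.287, -0.958, -0.002], [-0.001, 0.003, -1.0]]
wrist_force: [-1.3, 0.6, -1.0]
gripper_width: 0.614
gripper_force: 30.0
```

```bash
python3 st.py
```

```text
[0.45028 0.36142 0.1141 ] [-0.3  0.1 -0.2] [-0.146 -0.007 -0.044] yaw -1.2796 [ 54.8  24.5 -15.9  -0.  -49.8  18.5]
[0.45042 0.36153 0.11424] [-0.1  0.2 -0.6] [-0.114 -0.048  0.031] yaw -1.2797 [ 54.8  24.5 -15.8  -0.  -49.8  18.5]
```

Request:
move_arm:
  commands:
    - [0,0,-1.5,0,0,0,-1]
    - [0,0,-1.5,0,0,0,-1]
    - [0,0,-1.5,0,0,0,-1]
    - [0,0,-1.5,0,0,0,-1]
    - [0,0,0,0,0,0,-1]
    - [0,0,0,0,0,0,-1]
    - [0,0,0,0,0,0,-1]
    - [0,0,0,0,0,0,-1]

```text
time: 14.6
tool_pos: [0.4509, 0.3621, 0.121]
ee_rot: [[0.958, -0.287, -0.0], [-0.287, -0.958, -0.0], [-0.0, 0.0, -1.0]]
wrist_force: [0.8, -1.0, -1.4]
gripper_width: 0.614
gripper_force: 30.0
```

```bash
python3 st.py
```

```text
[0.45088 0.3621  0.12097] [-0.6 -0.  -0.3] [-0.151  0.002 -0.027] yaw -1.2799 [ 54.8  24.  -15.4  -0.  -50.6  18.5]
[0.45089 0.36211 0.12099] [-0.   0.5 -0.8] [-0.088  0.065 -0.012] yaw -1.28 [ 54.8  24.  -15.4  -0.  -50.6  18.5]
```

The cap is free, with only its own weight on the wrist. I'll lift it and carry it to the disc.

Request:
move_arm:
  commands:
    - [0,0,-10,0,0,0,-1]
    - [0,0,-18,0,0,0,-1]
    - [0,0,-18,0,0,0,-1]
    - [0,0,-14,0,0,0,-1]
    - [6,12,0,0,0,0,-1]
    - [12,25,0,0,0,0,-1]
    - [14,30,0,0,0,0,-1]
    - [14,30,0,0,0,0,-1]

```text
time: 15.5
tool_pos: [0.4667, 0.254, 0.1805]
ee_rot: [[0.958, -0.286, -0.001], [-0.286, -0.958, -0.001], [-0.001, 0.001, -1.0]]
wrist_force: [0.5, -0.1, -0.8]
gripper_width: 0.615
gripper_force: 30.0
```

Request:
move_arm:
  commands:
    - [16,34,0,0,0,0,-1]
    - [16,34,0,0,0,0,-1]
    - [16,34,0,0,0,0,-1]
    - [16,33,0,0,0,0,-1]
    - [13,26,0,0,0,0,-1]
    - [8,16,0,0,0,0,-1]
    - [0,0,0,0,0,0,-1]
    - [0,0,0,0,0,0,-1]

```text
time: 16.3
tool_pos: [0.4974, 0.0613, 0.1807]
ee_rot: [[0.958, -0.288, -0.001], [-0.288, -0.958, -0.0], [-0.001, 0.0, -1.0]]
wrist_force: [-0.7, 1.3, -0.9]
gripper_width: 0.613
gripper_force: 30.0
```

```bash
python3 st.py; python3 - <<'E'
from h import *
c=bot.camera("side"); w=bot.camera("wrist"); cv2.imwrite("pics/c3.png",cv2.resize(np.hstack([c["color"],w["color"]]),(800,300)))
E
```

```text
[0.49746 0.06187 0.18081] [-0.9  0.3 -1.3] [-0.129  0.1    0.057] yaw -1.2796 [ 25.7  13.3 -21.7  -0.  -55.   47.6]
[0.49757 0.06231 0.18088] [ 0.2  0.5 -0.2] [-0.095  0.019 -0.011] yaw -1.2804 [ 25.7  13.3 -21.7  -0.  -55.   47.6]
```

View pics/c3.png

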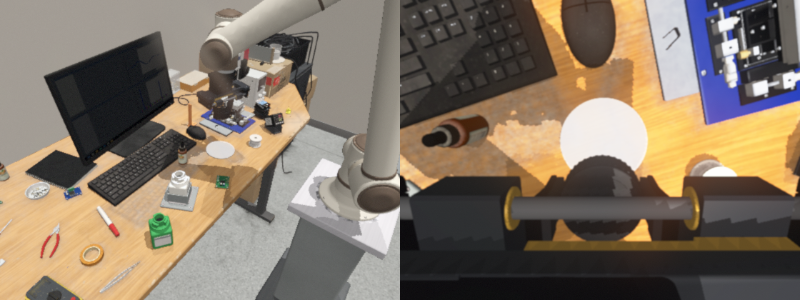

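The side view shows the open bottle seated in its stand at (178,185). The wrist view shows the cap held above the white disc. I'll lower it.

Request:
move_arm:
  commands:
    - [0,0,10,0,0,0,-1]
    - [0,0,24,0,0,0,-1]
    - [0,0,28,0,0,0,-1]
    - [0,0,28,0,0,0,-1]
    - [0,0,25,0,0,0,-1]
    - [0,0,18,0,0,0,-1]
    - [0,0,10,0,0,0,-1]
    - [0,0,5,0,0,0,-1]

```text
time: 17.3
tool_pos: [0.4974, 0.0622, 0.0318]
ee_rot: [[0.958, -0.286, -0.002], [-0.286, -0.958, -0.001], [-0.001, 0.001, -1.0]]
wrist_force: [0.8, 0.4, -0.4]
gripper_width: 0.615
gripper_force: 30.0
```

Request:
move_arm:
  commands:
    - [0,0,2,0,0,0,-1]
    - [0,0,2,0,0,0,-1]
    - [0,0,1.5,0,0,0,-1]
    - [0,0,1,0,0,0,-1]
    - [0,0,0,0,0,0,-1]
    - [0,0,0,0,0,0,-1]
    - [0,0,0,0,0,0,-1]
    - [0,0,0,0,0,0,-1]

```text
time: 18.1
tool_pos: [0.4979, 0.0621, 0.0267]
ee_rot: [[0.958, -0.287, 0.0], [-0.287, -0.958, 0.0], [0.0, -0.0, -1.0]]
wrist_force: [-0.0, -0.8, -0.4]
gripper_width: 0.615
gripper_force: 30.0
```

```bash
python3 st.py
```

```text
[0.49788 0.06211 0.02662] [ 0.  -0.4 -1.4] [-0.085  0.052  0.038] yaw -1.28 [ 25.7  25.9 -31.3  -0.  -32.8  47.7]
[0.49789 0.06208 0.02659] [ 0.1 -0.7 -0.9] [-0.106  0.062  0.022] yaw -1.28 [ 25.7  25.9 -31.3   0.  -32.8  47.7]
```

Request:
move_arm:
  commands:
    - [0,0,0.5,0,0,0,-1]
    - [0,0,0.5,0,0,0,-1]
    - [0,0,0.5,0,0,0,-1]
    - [0,0,0.5,0,0,0,-1]
    - [0,0,0,0,0,0,-1]
    - [0,0,0,0,0,0,-1]
    - [0,0,0,0,0,0,-1]
    - [0,0,0,0,0,0,-1]

```text
time: 19.0
tool_pos: [0.4978, 0.0621, 0.0245]
ee_rot: [[0.958, -0.287, -0.0], [-0.287, -0.958, 0.0], [-0.0, -0.0, -1.0]]
wrist_force: [0.2, -0.7, -1.3]
gripper_width: 0.612
gripper_force: 30.0
```

```bash
python3 st.py
```

```text
[0.49785 0.06209 0.02454] [-0.6 -0.5 -0.4] [-0.087  0.071 -0.009] yaw -1.28 [ 25.7  26.1 -31.3   0.  -32.5  47.7]
[0.49785 0.0621  0.02455] [ 0.   0.  -0.4] [-0.072  0.081  0.018] yaw -1.28 [ 25.7  26.1 -31.3  -0.  -32.5  47.7]
```

The cap is about 2 mm above the disc, so I'll open the gripper here.

Request:
move_arm:
  commands:
    - [0,0,0,0,0,0,0.3]
    - [0,0,0,0,0,0,0.4]
    - [0,0,0,0,0,0,0.6]
    - [0,0,0,0,0,0,0.8]
    - [0,0,0,0,0,0,0.9]
    - [0,0,0,0,0,0,0.9]
    - [0,0,0,0,0,0,0.9]
    - [0,0,0,0,0,0,0.9]

```text
time: 19.9
tool_pos: [0.4978, 0.0621, 0.0245]
ee_rot: [[0.958, -0.287, -0.0], [-0.287, -0.958, -0.0], [-0.0, 0.0, -1.0]]
wrist_force: [-0.5, 0.6, 0.3]
gripper_width: 0.948
gripper_force: 0.0
```

Request:
move_arm:
  commands:
    - [0,0,-5,0,0,0,0.9]
    - [0,0,-10,0,0,0,0.9]
    - [0,0,-20,0,0,0,0.9]
    - [0,0,-30,0,0,0,0.9]
    - [0,0,-30,0,0,0,0.9]
    - [0,0,-30,0,0,0,0.9]
    - [0,0,-10,0,0,0,0.9]
    - [0,0,0,0,0,0,0.9]

```text
time: 20.7
tool_pos: [0.4987, 0.0625, 0.1617]
ee_rot: [[0.958, -0.287, 0.004], [-0.287, -0.958, 0.002], [0.004, -0.003, -1.0]]
wrist_force: [-0.7, -0.8, -1.2]
gripper_width: 0.945
gripper_force: 0.0
```

```bash
python3 st.py; python3 - <<'E'
from h import *
c=bot.camera("side"); s=bot.camera("scene"); a=[]
for n,k,(x,y) in(("side",c,(309,210)),("scene",s,(318,200))):
    P=pts(k)[y-30:y+30,x-35:x+35].reshape(-1,3); V=cv2.cvtColor(k["color"],cv2.COLOR_BGR2HSV)[y-30:y+30,x-35:x+35,2].reshape(-1)
    q=P[(V<80)&(P[:,2]>.02)&(P[:,2]<.05)]; t=q[q[:,2]>.024]; print(n,len(t),t.mean(0),t.min(0),t.max(0))
    a.append(cv2.resize(k["color"][150:300,200:400],(400,300),interpolation=2))
cv2.imwrite("pics/c4.png",np.hstack(a))
E
```

```text
[0.49767 0.06214 0.15997] [ 0.7  0.5 -0.3] [-0.144  0.092 -0.017] yaw -1.2797 [ 25.7  14.6 -23.4  -0.  -51.9  47.7]
[0.4971  0.06191 0.15893] [-1.3  0.2 -1.1] [-0.083  0.066 -0.004] yaw -1.2796 [ 25.7  14.7 -23.4  -0.  -51.9  47.7]
side 248 [0.54213614 0.05753512 0.02963317] [0.47216511 0.02350935 0.02400756] [0.64221356 0.08927664 0.03726375]
scene 254 [0.51613951 0.06374392 0.03009359] [0.4704468  0.03135367 0.02400687] [0.63475421 0.0889652  0.03734855]
```

View pics/c4.png

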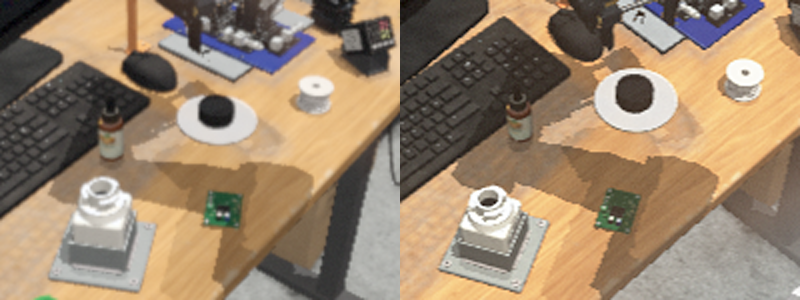

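The cap rests flat near the middle of the disc, at crop (217,110) in the side view and (633,92) in the scene view. The open bottle is seated in its stand, the bystanders are in place, and the gripper is clear.

```bash
python3 -c "from cell import bot; print(bot.close_job())"
```

```text
the job is handed in; nothing more can be done
None
```

The bottle is open and still seated in its stand, the cap rests open side down near the middle of the disc, the bystanders look unmoved in the last pictures, and the job was handed in at about 21 s (the hand-in gave no verdict).

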